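# Make up the desiccator set and the oven set of wood samples

### The job

Make up the two sample sets for the wood moisture test: in the three-bay tray, for the desiccator, the thick round core, the notched block and the humidity logger; in the two-bay tray, for the drying oven, the long plain block and the lidded tin. Put one thing in each bay, whichever bay you like, upright as it stands now and flat on the bay's floor; set things down rather than dropping them. Leave the thin core and the short block where they stand.

Things in the scene. Friction and masses are not known exactly. Their poses are not given: they have to be found in the camera images.
- tray3: Perforated metal tray with THREE square bays in a row, fixed to the bench, left or right of the stock, 250 x 86 mm. Origin: centre of the underside, z up. Row along its x: bay centres at x = -82, 0, +82 mm, y = 0. Bays 78 x 78 mm inside, floor 3 mm above the bench, rim and dividers 4 mm thick, tops 8 mm above the bench.
- tray2: Perforated metal tray with TWO square bays in a row, fixed to the bench, on the other side of the stock, 168 x 86 mm. Origin: centre of the underside, z up. Row along its x: bay centres at x = -41, +41 mm, y = 0. Bays 78 x 78 mm inside, floor 3 mm above the bench, rim and dividers 4 mm thick, tops 8 mm above the bench.
- core_thick: The thick wood core: pale round plug standing on end, diameter 50 mm, 50 mm tall, about 70 g. Loose. Origin: centre of the underside, z up. 
- core_thin: The thin wood core: pale round plug standing on end, diameter 28 mm, 45 mm tall, about 20 g. Loose; not wanted, stays in its place. Origin: centre of the underside, z up. 
- block_notched: The notched wood block (shear specimen): 54 mm along its x, 50 mm along its y, 56 mm tall, about 90 g, with a step cut out of its top edge on the +x side (20 mm deep along x, 20 mm down, right across y). The two y faces are whole, 50 mm apart. Loose. Origin: centre of the underside, z up. 
- block_long: The long plain wood block: 60 mm along its x, 26 mm along its y, 48 mm tall, about 50 g. Loose. Origin: centre of the underside, z up. 
- block_short: The short plain wood block: 34 mm along its x, 26 mm along its y, 48 mm tall, about 30 g. Loose; not wanted, stays in its place. Origin: centre of the underside, z up. 
- tin: The lidded aluminium weighing tin: plain bright round tin with its lid on, diameter 56 mm, 34 mm tall, about 55 g; handled as one piece. Loose. Origin: centre of the underside, z up. 
- logger: The humidity logger: white plastic box with a small dark display and vent slots on top, 58 mm along its x, 40 mm along its y, 28 mm tall, about 70 g. Loose. Origin: centre of the underside, z up. 
Things that resemble listed ones, but are neither listed nor needed, are in the scene too. What is shaped like the logger but turquoise is not meant.

How it is judged:
By the outcome, as a careful person would: the job done as asked, in the order asked, and still so for the second after the job is handed in, with the robot touching nothing.
It also fails if it takes over 123 s, if anything falls off the work surface, if the arm or the gripper's body presses on something with over 40 N, if the wrist force passes 120 N, or if a joint passes its speed limit or range.

### The arm

A 6-joint arm with a two-finger parallel gripper is mounted at the origin on the work surface. World frame = base frame: x ahead of the robot, y to its left, z up, the work surface at z = 0. Lengths are in m, angles in rad, forces in N, time in s.
With the tool pointing down it reaches from about 0.3 to 0.875 m from the base axis. Payload 6.4 kg.
Tool frame: the origin (TCP) lies on the centre line of the jaws, within the pads' length; the fingertips stand 25 mm ahead of it and the grasp point (between the pads) lies 6 mm ahead of it (ctrl.tip_reach is the distance from the TCP to the fingertips, in m); z points along the fingers, y is the line along which they close (so a half turn about z gives the same grasp; the last joint's range is limited). The gripper opens to 85 mm and grips with 20 to 120 N. Pads are 22 mm wide; open, the fingers measure 114 mm over their backs; the gripper's body (76 mm by 85 mm) begins 54 mm behind the grasp point. The pads swing forward as they close: fully open they stand 13 mm farther back than shut.
Start: joints at [1.097, 0.181, 1.607, -0, 1.354, -0.206], TCP at [0.152, 0.555, 0.256] pointing down, gripper open.
Joint ranges: [-2.99, 2.99], [-0.89, 2.07], [0.3, 2.58], [-1.14, 4.28], [0, 2.63], [-3.12, 3.12]. Speed limits (rad/s): [2.57, 2.57, 3.01, 3.14, 3.14, 3.14].

### API

Orientations are given as a unit quaternion [w, x, y, z].
In Python, from bench import ctrl gives the robot as it stands.
- The arm moves only by the tool servo_tool, never from a script. Its argument "motion" is a list that holds one entry, the list of rows, each a list of 5 numbers: the shift along the tool's x, y, z in cm, then the turn about the tool's z in degrees, then the closure, from -1 (fully open) to 1 (shut). In form: [[[dx, dy, dz, twist, claw], ...]]. A call has 1 to 5 rows; each row is the pose to reach, as a shift and turn from the pose commanded when the call began, along the tool's axes at that moment; what a row does not reach only later rows make up. A row lasts 1/10 s, in which the tool goes at most 50 mm and 8.59 degrees, less where a joint would pass 70% of its speed; a pose out of reach is approached as far as the arm can. A call with a gripper value outside its range is refused whole. The fingers move at their own pace and stop on an object; the grip force is fixed at half the most. Time passes only in rows, so rows that repeat a pose let the fingers close. It gives the time, the measured TCP pose, the force, the opening and the grip force at its end, in the units of the state.
- ctrl.get_obs(): the state, without advancing time (a new reading comes with each control period).
- ctrl.camera(name): name is "scene" or "side" or "wrist"; returns a dict with "pixels" (400x640x3 uint8, red, green, blue), "depth" (400x640 float32, m along the optical axis (not along the pixel's ray), 0 where there is no reading), "fx", "fy", "cx", "cy" (pixels), "R" (3x3) and "t" (3): a world point X has camera coordinates R X + t; the wrist camera has in their place "hand_eye" (4x4, takes a point from camera to tool coordinates, whose origin is the TCP and whose axes are the flange's). Camera axes: x right, y down, z forward; pixel columns grow to the right and rows downward; lengths in m; the calibration is good to about 2 mm. A picture is of the moment at which its call begins: read the wrist's pose just before it.
- ctrl.hand_in(): hands the job in; it is judged then, once.
The state is a dict: "time_s": time; "q": joint angles; "dq": joint speeds; "joint_efforts": joint torques, N m; "eef_pos": TCP position; "eef_rot": TCP orientation; "wrist_force": force on the tool from outside, world axes, zero at the start; "torque": the same for the moment, N m; "opening": opening from 0.0 (shut) to 1.0 (fully open); "grasp_force": force on a finger pad.
Only numpy, scipy, OpenCV 4.12 (cv2) and the standard library are available. Lean on these libraries where they do the work, as an engineer would, in place of code of your own. Each camera call takes 0.05 s, during which the arm holds its last target. There are 200 camera calls.

## Working session

There is one attempt and no reset: what is moved stays moved. The work goes in short steps, Python scripts to look and compute and a tool call to move; the robot and the scene stay as the last step left them, time stands still between calls to the robot, and variables do not carry over. Pictures are saved under pics/ and viewed, at most 14 in all, crops included, and the job is handed in when it is done.

Besides the shell and the picture viewer there is one more tool, called after "Request:" as a command line: name --argument value ..., lists and objects as JSON in quotes. servo_tool: Moves the arm, as the interface text tells. Its arguments: {"type":"object","properties":{"motion":{"type":"array"}},"required":["motion"]}

```bash
ls; mkdir -p pics; python3 - <<'E'
from bench import ctrl
import cv2,numpy as np
o=ctrl.get_obs(); print(o)
for n in ["scene","side","wrist"]:
    c=ctrl.camera(n); cv2.imwrite(f"pics/{n}0.png",c["pixels"][:,:,::-1])
    np.savez(f"{n}0.npz",**{k:v for k,v in c.items()})
    print(n,[ (k,np.round(v,3).tolist()) for k,v in c.items() if k not in("pixels","depth")])
print(ctrl.tip_reach)
E
```

```text
pics
{'time_s': 0.0, 'q': array([ 1.09674597e+00,  1.81536233e-01,  1.60798836e+00, -9.23389305e-06,
        1.35380301e+00, -2.06303795e-01]), 'dq': array([ 4.87920106e-05, -4.01099717e-05, -1.11979125e-03, -2.57377781e-04,
       -9.67504563e-04, -1.26498687e-03]), 'joint_efforts': array([ 3.87446448e-05, -4.44863856e+01, -3.51342380e+01, -2.85921424e-04,
        9.01294698e-03, -1.48827434e-05]), 'eef_pos': array([0.15187542, 0.55406008, 0.25539631]), 'eef_rot': array([-2.85187414e-04,  1.33472720e-01,  9.91052108e-01, -8.19269988e-04]), 'wrist_force': array([-0.21434132, -0.21723646, -0.0850063 ]), 'torque': array([ 0.01157794, -0.03805369,  0.00762478]), 'grasp_force': 0.0, 'opening': 0.9971489656706085}
scene [('fx', 412.995), ('fy', 412.995), ('cx', 324.271), ('cy', 193.052), ('R', [[0.085, 0.996, -0.002], [0.834, -0.072, -0.547], [-0.545, 0.045, -0.837]]), ('t', [-0.045, -0.447, 1.382])]
side [('fx', 405.623), ('fy', 405.623), ('cx', 318.821), ('cy', 204.451), ('R', [[-0.964, -0.267, -0.019], [-0.166, 0.653, -0.739], [0.21, -0.709, -0.673]]), ('t', [0.539, 0.118, 0.722])]
wrist [('fx', 292.46), ('fy', 292.46), ('cx', 315.079), ('cy', 198.926), ('hand_eye', [[0.001, -0.958, -0.287, 0.073], [1.0, 0.001, -0.0, -0.001], [0.0, -0.287, 0.958, -0.117], [0.0, 0.0, 0.0, 1.0]])]
0.025
```

View pics/scene0.png

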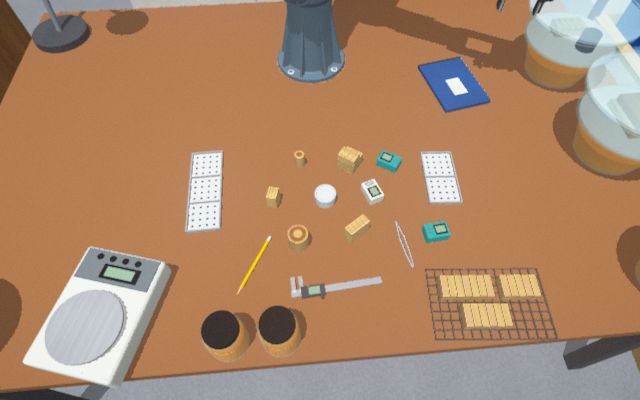

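View pics/side0.png

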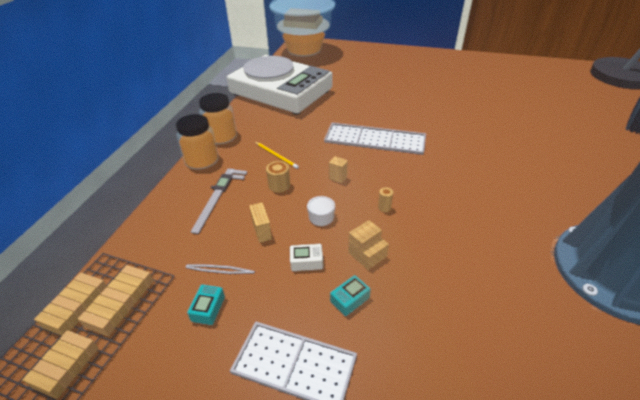

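The scene picture shows these, at scene pixels:
- Thick core (298,238), look-alike thin core (300,158).
- Notched block (349,159).
- Long block (357,227), look-alikes short block (273,197) and the rack blocks (490,300).
- Tin (325,195), look-alikes the jars (225,335) and (280,330).
- White logger (372,191), look-alikes turquoise (389,161) and (436,231).
- Tray3 (205,190) on the left, tray2 (441,177) on the right.

The side view agrees with this.

```bash
cat > h.py <<'E'
import numpy as np,cv2
from scipy.spatial.transform import Rotation as Ro
def pose(c,o=None):
    "camera-to-world R,t"
    if "hand_eye" in c:
        w,x,y,z=o["eef_rot"]; R=Ro.from_quat([x,y,z,w]).as_matrix(); H=c["hand_eye"]
        return R@H[:3,:3], R@H[:3,3]+o["eef_pos"]
    return c["R"].T, -c["R"].T@c["t"]
def dirs(c,uv,o=None):
    R,t=pose(c,o); uv=np.atleast_2d(uv).astype(float)
    d=np.c_[(uv[:,0]-c["cx"])/c["fx"],(uv[:,1]-c["cy"])/c["fy"],np.ones(len(uv))]
    return t,d@R.T
def plane(c,uv,z,o=None):
    t,d=dirs(c,uv,o); return t+d*((z-t[2])/d[:,2])[:,None]
def cloud(c,o=None):
    v,u=np.mgrid[:400,:640]; t,d=dirs(c,np.c_[u.ravel(),v.ravel()],o)
    P=t+d*c["depth"].ravel()[:,None].astype(float); P[c["depth"].ravel()==0]=np.nan
    return P.reshape(400,640,3)
def things(c,o=None,lo=.012,box=(.25,.8,-.4,.6)):
    P=cloud(c,o); m=(P[...,2]>lo)&(P[...,2]<.09)&(P[...,0]>box[0])&(P[...,0]<box[1])&(P[...,1]>box[2])&(P[...,1]<box[3])
    n,l=cv2.connectedComponents(m.astype(np.uint8)); out=[]
    for i in range(1,n):
        k=l==i
        if k.sum()<25: continue
        Q=P[k]; top=np.percentile(Q[:,2],90); T=Q[Q[:,2]>top-.006]
        (cx,cy),(a,b),th=cv2.minAreaRect((T[:,:2]*1000).astype(np.float32))
        v,u=np.nonzero(k); out.append(dict(px=(int(u.mean()),int(v.mean())),top=round(top*1000,1),c=(round(cx,1),round(cy,1)),size=(round(a,1),round(b,1)),th=round(th,1),n=int(k.sum()),rgb=c["pixels"][k].mean(0).astype(int).tolist()))
    return out
E
python3 - <<'E'
from h import *
for n in ["scene","side"]:
    c=dict(np.load(n+"0.npz")); print(n)
    for t in things(c): print(t)
    P=cloud(c)
    hsv=cv2.cvtColor(c["pixels"],cv2.COLOR_RGB2HSV)
    m=((hsv[...,1]<60)&(hsv[...,2]>120)&(P[...,2]<.015)&(P[...,2]>-.01)&(P[...,0]>.2)&(P[...,0]<.9)).astype(np.uint8)
    m=cv2.morphologyEx(m,cv2.MORPH_CLOSE,np.ones((5,5)))
    for k in cv2.findContours(m,cv2.RETR_EXTERNAL,cv2.CHAIN_APPROX_NONE)[0]:
        if cv2.contourArea(k)>500:
            w=plane(c,k[:,0],.006)[:,:2]*1000
            print("tray",k[:,0].mean(0),cv2.minAreaRect(w.astype(np.float32)))
E
```

```text
scene
{'px': (456, 104), 'top': np.float64(15.3), 'c': (259.4, 423.7), 'size': (17.5, 45.6), 'th': 1.6, 'n': 32, 'rgb': [67, 104, 168]}
{'px': (349, 158), 'top': np.float64(55.5), 'c': (454.9, 70.4), 'size': (49.8, 36.6), 'th': 54.7, 'n': 442, 'rgb': [199, 167, 110]}
{'px': (299, 157), 'top': np.float64(44.9), 'c': (435.8, -60.3), 'size': (23.7, 26.5), 'th': 47.7, 'n': 137, 'rgb': [188, 151, 98]}
{'px': (388, 160), 'top': np.float64(28.2), 'c': (456.2, 182.6), 'size': (57.3, 42.2), 'th': 55.9, 'n': 314, 'rgb': [83, 162, 155]}
{'px': (372, 190), 'top': np.float64(28.6), 'c': (551.7, 122.3), 'size': (59.7, 40.5), 'th': 18.8, 'n': 347, 'rgb': [192, 196, 185]}
{'px': (324, 194), 'top': np.float64(33.3), 'c': (557.7, -0.7), 'size': (51.1, 53.2), 'th': 85.7, 'n': 369, 'rgb': [222, 225, 226]}
{'px': (272, 196), 'top': np.float64(48.1), 'c': (553.1, -134.3), 'size': (26.4, 35.9), 'th': 73.7, 'n': 217, 'rgb': [202, 171, 113]}
{'px': (356, 227), 'top': np.float64(47.8), 'c': (661.1, 68.0), 'size': (27.1, 61.5), 'th': 34.7, 'n': 392, 'rgb': [206, 173, 114]}
{'px': (436, 231), 'top': np.float64(
[... 1912 characters left out ...]
h': 89.1, 'n': 161, 'rgb': [140, 108, 69]}
{'px': (349, 293), 'top': np.float64(29.2), 'c': (454.7, 183.6), 'size': (58.4, 40.0), 'th': 55.8, 'n': 885, 'rgb': [84, 143, 136]}
{'px': (205, 302), 'top': np.float64(29.4), 'c': (679.5, 261.4), 'size': (40.4, 58.2), 'th': 4.4, 'n': 925, 'rgb': [69, 142, 137]}
tray [295.19808307 364.13099042] ((510.0387268066406, 315.451416015625), (90.63339233398438, 171.1880340576172), 85.9350814819336)
tray [216.92982456 195.84795322] ((788.63134765625, 5.557464599609375), (211.4512939453125, 51.370697021484375), 87.47256469726562)
tray [376.13656388 137.87665198] ((495.9696350097656, -312.869140625), (251.69883728027344, 95.72440338134766), 1.0727074146270752)
```

View pics/wrist0.png

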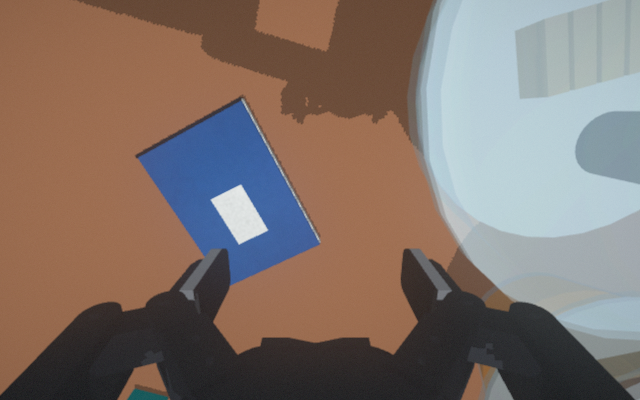

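Both views agree to about 3 mm on position and 1 mm on height, so I can start moving. First I turn to yaw 90°, so the tool axes line up with the world axes, and head for the thick core.

Request:
servo_tool --motion '[[[-3,-3.5,0,-7,-1],[-6,-7,0,-15.3,-1],[-9,-10.5,0,-15.3,-1],[-12,-14,0,-15.3,-1],[-15,-17,0,-15.3,-1]]]'

```text
time_s: 0.65
eef_pos: [0.2518, 0.349, 0.256]
eef_rot: [-0.0, 0.0, 1.0, -0.0]
wrist_force: [1.2, -0.3, -0.6]
opening: 1.003
grasp_force: 0.0
```

Request:
servo_tool --motion '[[[-3.5,-3.5,0,0,-1],[-7,-7,0,0,-1],[-10.5,-10.5,0,0,-1],[-14,-14,0,0,-1],[-17.5,-17.5,0,0,-1]]]'

```text
time_s: 1.15
eef_pos: [0.4277, 0.174, 0.2563]
eef_rot: [0.0, 0.001, 1.0, 0.0]
wrist_force: [-0.0, 0.2, -0.1]
opening: 0.998
grasp_force: 0.0
```

Request:
servo_tool --motion '[[[-3.5,-3.5,0,0,-1],[-7,-7,0,0,-1],[-10.5,-10.5,0,0,-1],[-14,-14,0,0,-1],[-17.5,-17.5,0,0,-1]]]'

```text
time_s: 1.65
eef_pos: [0.6026, -0.0011, 0.2559]
eef_rot: [-0.0, 0.001, 1.0, 0.0]
wrist_force: [0.4, 0.8, 0.9]
opening: 0.999
grasp_force: 0.0
```

```bash
cat > look.py <<'E'
import sys
from h import *
from bench import ctrl
def look(name):
    o=ctrl.get_obs(); c=ctrl.camera("wrist"); cv2.imwrite(f"pics/{name}.png",c["pixels"][:,:,::-1])
    print(o["time_s"],o["eef_pos"].round(4),o["eef_rot"].round(4))
    e=o["eef_pos"]
    for t in things(c,o,lo=.012,box=(e[0]-.3,e[0]+.3,e[1]-.3,e[1]+.3)): print(t)
    P=cloud(c,o); print("bench z",np.nanmedian(P[...,2]))
    return o,c
if __name__=="__main__": look(sys.argv[1])
E
python3 look.py w1
```

```text
1.65 [ 0.6026 -0.0011  0.2559] [-2.e-04  6.e-04  1.e+00  1.e-04]
{'px': (257, 14), 'top': np.float64(45.3), 'c': (435.7, -60.7), 'size': (27.0, 22.2), 'th': 89.9, 'n': 843, 'rgb': [167, 131, 91]}
{'px': (389, 28), 'top': np.float64(56.0), 'c': (451.8, 69.6), 'size': (50.2, 34.6), 'th': 54.2, 'n': 3009, 'rgb': [145, 120, 86]}
{'px': (484, 38), 'top': np.float64(28.4), 'c': (454.3, 181.6), 'size': (58.4, 40.1), 'th': 55.5, 'n': 2611, 'rgb': [73, 135, 131]}
{'px': (420, 128), 'top': np.float64(28.4), 'c': (548.7, 121.8), 'size': (57.8, 40.2), 'th': 19.2, 'n': 1910, 'rgb': [161, 162, 155]}
{'px': (315, 133), 'top': np.float64(33.5), 'c': (554.4, -1.0), 'size': (54.8, 53.6), 'th': 89.6, 'n': 1883, 'rgb': [190, 189, 193]}
{'px': (198, 131), 'top': np.float64(48.0), 'c': (551.3, -134.5), 'size': (26.8, 34.3), 'th': 74.8, 'n': 1120, 'rgb': [178, 146, 104]}
{'px': (370, 220), 'top': np.float64(47.9), 'c': (658.8, 66.9), 'size': (26.4, 60.0), 'th': 34.7, 'n': 1497, 'rgb': [184, 152, 108]}
{'px': (255, 231), 'top': np.float64(50.3), 'c': (673.4, -76.2), 'size': (49.2, 49.1), 'th': 0.2, 'n': 1632, 'rgb': [167, 130, 91]}
{'px': (516, 230), 'top': np.float64(28.3), 'c': (678.4, 260.0), 'size': (40.4, 58.6), 'th': 4.9, 'n': 1628, 'rgb': [79, 138, 135]}
{'px': (499, 307), 'top': np.float64(19.3), 'c': (797.4, 259.8), 'size': (33.3, 3.0), 'th': 84.8, 'n': 69, 'rgb': [110, 90, 67]}
{'px': (239, 343), 'top': np.float64(33.2), 'c': (854.7, -111.8), 'size': (23.7, 3.5), 'th': 73.1, 'n': 282, 'rgb': [134, 100, 65]}
{'px': (148, 380), 'top': np.float64(85.9), 'c': (868.7, -216.0), 'size': (54.5, 15.7), 'th': 56.5, 'n': 930, 'rgb': [147, 106, 64]}
bench z 3.876140626629665e-05
```

View pics/w1.png

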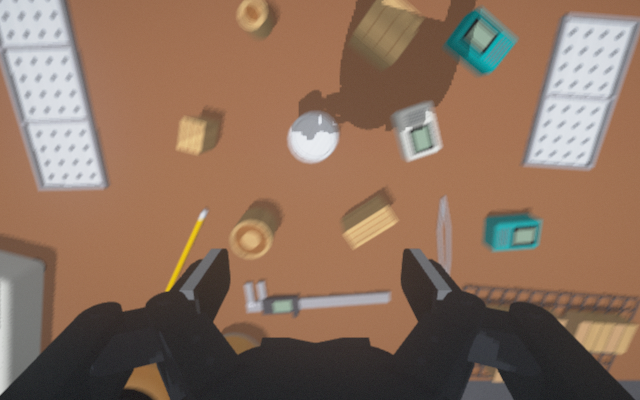

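The wrist picture shows the thick core at (252,237), 49 mm across and 50 mm tall. The thin core is at (255,14), 27 mm across. The white logger is at (418,130) and the turquoise boxes are at (482,40) and (516,232). I'll make one close crop and, from the same frame, measure the trays and the notch side.

```bash
python3 - <<'E'
from h import *
from bench import ctrl
o=ctrl.get_obs(); c=ctrl.camera("wrist"); P=cloud(c,o)
cv2.imwrite("pics/crop1.png",cv2.resize(c["pixels"][0:270,180:560,::-1],None,fx=2,fy=2,interpolation=cv2.INTER_CUBIC))
for nm,z in(("notched",.036),):
    d=np.hypot(P[...,0]-.448,P[...,1]-.074)<.045
    Q=P[d&(abs(P[...,2]-.036)<.003)]; print(len(Q),Q.mean(0),cv2.minAreaRect((Q[:,:2]*1000).astype(np.float32)))
hsv=cv2.cvtColor(c["pixels"],cv2.COLOR_RGB2HSV)
m=((hsv[...,1]<70)&(hsv[...,2]>90)&(P[...,2]<.012)&(P[...,2]>-.006)).astype(np.uint8)
m=cv2.morphologyEx(m,cv2.MORPH_CLOSE,np.ones((5,5)))
for k in cv2.findContours(m,cv2.RETR_EXTERNAL,cv2.CHAIN_APPROX_NONE)[0]:
    if cv2.contourArea(k)>2500:
        print("tray",k[:,0].mean(0),cv2.minAreaRect((plane(c,k[:,0],.008,o)[:,:2]*1000).astype(np.float32)))
        mm=np.zeros_like(m);cv2.drawContours(mm,[k],-1,1,-1); z=P[...,2][mm>0]*1000; print("z pct",np.nanpercentile(z,[10,50,90,98]).round(1))
E
```

```text
407 [0.44083733 0.08925855 0.03530809] ((443.7497253417969, 75.594482421875), (48.47776412963867, 55.241676330566406), 52.818782806396484)
tray [589.04044944  83.62696629] ((509.6144714355469, 311.8865661621094), (94.39794921875, 168.49716186523438), 86.1865005493164)
z pct [1.1 2.4 6.7 7.9]
tray [56.7221135  90.09589041] ((518.9650268554688, -312.64984130859375), (205.6261749267578, 94.86561584472656), 1.311955213546753)
z pct [1.3 2.6 6.9 8.2]
```

View pics/crop1.png

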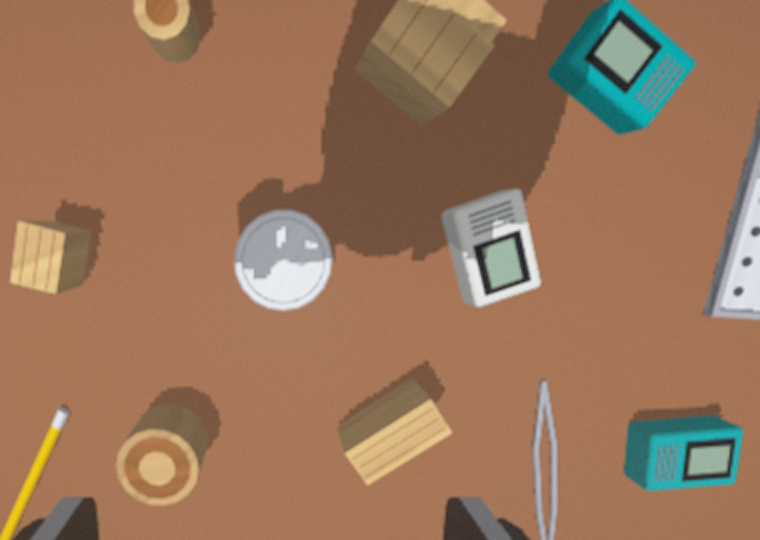

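Request:
servo_tool --motion '[[[-3.5,-3.7,5,0,-1],[-7.1,-7.5,10,0,-1],[-7.1,-7.5,14,0,-1],[-7.1,-7.5,14,0,-1]]]'

```text
time_s: 2.15
eef_pos: [0.6711, -0.0752, 0.1116]
eef_rot: [-0.003, 0.001, 1.0, 0.001]
wrist_force: [-1.2, 0.1, -0.1]
opening: 1.002
grasp_force: 0.0
```

The crop confirms the thick core (lower left), the white logger, the plain tin and the long block. The notch points away from the robot's right, in direction (-x,+y). Next I lower onto the core and close.

Request:
servo_tool --motion '[[[0,0,4,0,-1],[0,0,7,0,-1],[0,0,7.6,0,-1],[0,0,7.6,0,0],[0,0,7.6,0,1]]]'

```text
time_s: 2.65
eef_pos: [0.6737, -0.0745, 0.0422]
eef_rot: [0.001, 0.0, 1.0, -0.0]
wrist_force: [-0.2, -0.5, -0.0]
opening: 0.692
grasp_force: 0.0
```

Request:
servo_tool --motion '[[[0,0,0,0,1],[0,0,0,0,1],[0,0,0,0,1],[0,0,0,0,1],[0,0,0,0,1]]]'

```text
time_s: 3.15
eef_pos: [0.6744, -0.0748, 0.0433]
eef_rot: [0.002, 0.0, 1.0, -0.001]
wrist_force: [0.7, 0.2, 7.3]
opening: 0.57
grasp_force: 62.5
```

Request:
servo_tool --motion '[[[0,0,-3,0,1],[0,0,-7,0,1],[1.5,-4,-9,0,1],[3.5,-8,-9,0,1],[5,-12,-9,0,1]]]'

```text
time_s: 3.65
eef_pos: [0.6224, -0.1955, 0.1327]
eef_rot: [0.001, -0.0, 1.0, -0.001]
wrist_force: [0.1, 0.0, -1.1]
opening: 0.569
grasp_force: 62.2
```

Request:
servo_tool --motion '[[[1.5,-4,0,0,1],[3,-8,0,0,1],[4.5,-11.7,0,0,1],[4.5,-11.7,0,0,1],[4.5,-11.7,0,0,1]]]'

```text
time_s: 4.15
eef_pos: [0.577, -0.3123, 0.1309]
eef_rot: [0.0, 0.002, 1.0, -0.0]
wrist_force: [-0.7, 0.7, -0.3]
opening: 0.57
grasp_force: 62.3
```

Request:
servo_tool --motion '[[[0,0,4,0,1],[0,0,7,0,1],[0,0,8,0,1],[0,0,8.3,0,1],[0,0,8.3,0,1]]]'

```text
time_s: 4.65
eef_pos: [0.5782, -0.3106, 0.0479]
eef_rot: [0.0, -0.0, 1.0, -0.0]
wrist_force: [0.2, 0.9, -0.4]
opening: 0.574
grasp_force: 62.0
```

Request:
servo_tool --motion '[[[0,0,0.1,0,1],[0,0,0.2,0,1],[0,0,0.2,0,1]]]'

```text
time_s: 4.95
eef_pos: [0.578, -0.3117, 0.0463]
eef_rot: [0.001, 0.0, 1.0, -0.0]
wrist_force: [0.4, 0.3, 2.4]
opening: 0.571
grasp_force: 62.4
```

Request:
servo_tool --motion '[[[0,0,0,0,0],[0,0,0,0,-0.5],[0,0,0,0,-1],[0,0,-4,0,-1],[0,0,-9,0,-1]]]'

```text
time_s: 5.45
eef_pos: [0.575, -0.3099, 0.1325]
eef_rot: [-0.003, 0.001, 1.0, 0.002]
wrist_force: [1.0, -0.9, 0.5]
opening: 1.002
grasp_force: 0.0
```

Request:
servo_tool --motion '[[[1.5,4,-3,0,-1],[3,8,-5,0,-1],[4.5,12,-5,0,-1],[6,16,-5,0,-1],[7.5,20,-5,0,-1]]]'

```text
time_s: 5.95
eef_pos: [0.5015, -0.11, 0.1855]
eef_rot: [0.0, 0.001, 1.0, -0.0]
wrist_force: [-0.1, 0.4, -0.1]
opening: 0.997
grasp_force: 0.0
```

```bash
python3 look.py w2
```

```text
5.95 [ 0.5015 -0.11    0.1855] [ 2.e-04  6.e-04  1.e+00 -1.e-04]
{'px': (521, 130), 'top': np.float64(55.7), 'c': (451.5, 69.2), 'size': (51.5, 34.9), 'th': 54.8, 'n': 5179, 'rgb': [172, 144, 102]}
{'px': (371, 116), 'top': np.float64(45.2), 'c': (432.9, -61.4), 'size': (26.8, 26.9), 'th': 59.1, 'n': 968, 'rgb': [126, 100, 71]}
{'px': (615, 136), 'top': np.float64(28.3), 'c': (452.1, 178.5), 'size': (53.0, 40.3), 'th': 55.1, 'n': 2614, 'rgb': [47, 126, 124]}
{'px': (538, 230), 'top': np.float64(28.2), 'c': (548.2, 121.1), 'size': (58.1, 40.9), 'th': 18.8, 'n': 2618, 'rgb': [163, 167, 162]}
{'px': (422, 234), 'top': np.float64(33.2), 'c': (550.0, -1.1), 'size': (55.4, 47.3), 'th': 84.7, 'n': 2079, 'rgb': [198, 200, 204]}
{'px': (291, 238), 'top': np.float64(47.9), 'c': (551.0, -134.7), 'size': (26.0, 34.7), 'th': 75.3, 'n': 1202, 'rgb': [190, 155, 110]}
{'px': (117, 263), 'top': np.float64(53.3), 'c': (577.5, -311.6), 'size': (49.3, 50.1), 'th': 76.2, 'n': 3189, 'rgb': [153, 124, 92]}
{'px': (488, 302), 'top': np.float64(30.3), 'c': (633.2, 81.3), 'size': (2.0, 6.6), 'th': 38.8, 'n': 71, 'rgb': [119, 99, 73]}
bench z -0.00020237933145106357
```

View pics/w2.png

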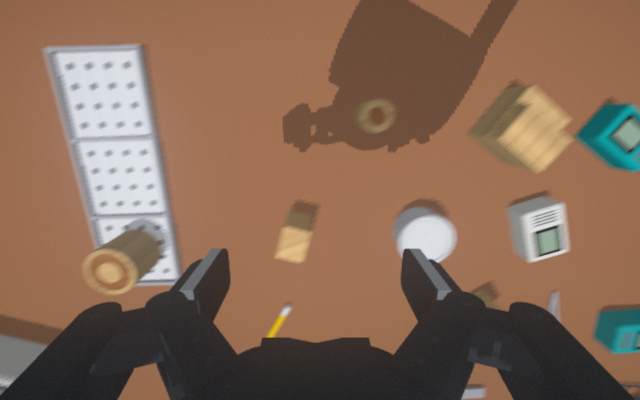

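The picture shows the core at (110,270) in the near bay, upright with its top at 53 mm (50 + 3 mm floor). Next is the notched block.

Request:
servo_tool --motion '[[[1.2,3.7,0,7.5,-1],[2.4,7.4,0,15,-1],[3.6,11.1,0,22.5,-1],[4.8,14.8,0,29,-1],[5.8,18.5,3,35.5,-1]]]'

```text
time_s: 6.5
eef_pos: [0.4471, 0.0746, 0.1585]
eef_rot: [0.004, 0.308, 0.951, 0.001]
wrist_force: [1.3, 0.0, 0.0]
opening: 0.996
grasp_force: 0.0
```

Request:
servo_tool --motion '[[[0,0,3,0,-1],[0,0,3,0,-1]]]'

```text
time_s: 6.7
eef_pos: [0.4413, 0.0748, 0.122]
eef_rot: [-0.004, 0.304, 0.953, -0.001]
wrist_force: [-1.5, 0.1, -0.5]
opening: 0.999
grasp_force: 0.0
```

```bash
cat > go.py <<'E'
import sys
from h import *
from bench import ctrl
# go.py x y z(mm) yaw(deg of closing line) -> tool shift from the measured pose
def go(x,y,z,yaw):
    o=ctrl.get_obs(); w,a,b,c=o["eef_rot"]; R=Ro.from_quat([a,b,c,w]).as_matrix()
    now=np.degrees(np.arctan2(R[1,1],R[0,1])); tw=(now-yaw+90)%180-90
    print("pos",(o["eef_pos"]*1000).round(1),"yaw",now.round(1),"shift cm",(R.T@(np.array([x,y,z])/1000-o["eef_pos"])*100).round(2),"twist",round(tw,1),"q6",o["q"][5].round(2))
go(*map(float,sys.argv[1:]))
E
python3 go.py 443.6 75.4 40 54.5; python3 look.py w3 | head -4
```

```text
pos [441.3  74.8 122. ] yaw 54.6 shift cm [-0.21  0.22  8.2 ] twist 0.1 q6 -1.05
6.7 [0.4413 0.0748 0.122 ] [-3.600e-03  3.041e-01  9.526e-01 -9.000e-04]
{'px': (446, 141), 'top': np.float64(28.5), 'c': (453.8, 181.9), 'size': (58.1, 39.9), 'th': 55.8, 'n': 4752, 'rgb': [67, 148, 147]}
{'px': (319, 219), 'top': np.float64(55.8), 'c': (451.8, 69.9), 'size': (50.1, 34.7), 'th': 54.4, 'n': 6167, 'rgb': [199, 168, 119]}
{'px': (449, 265), 'top': np.float64(28.1), 'c': (544.3, 134.0), 'size': (58.1, 14.7), 'th': 18.5, 'n': 1054, 'rgb': [173, 172, 168]}
```

Request:
servo_tool --motion '[[[0,0,4,0,-1],[0,0,7.5,0,-1],[0,0,8.5,0,-1],[0,0,8.5,0,0],[0,0,8.5,0,1]]]'

```text
time_s: 7.25
eef_pos: [0.4462, 0.0732, 0.0419]
eef_rot: [0.001, 0.306, 0.952, 0.0]
wrist_force: [0.0, -0.4, 0.4]
opening: 0.694
grasp_force: 0.0
```

Request:
servo_tool --motion '[[[0,0,0,0,1],[0,0,0,0,1],[0,0,0,0,1],[0,0,0,0,1],[0,0,0,0,1]]]'

```text
time_s: 7.75
eef_pos: [0.4467, 0.0734, 0.0424]
eef_rot: [0.002, 0.305, 0.952, 0.0]
wrist_force: [0.0, -1.1, 6.7]
opening: 0.576
grasp_force: 62.6
```

Request:
servo_tool --motion '[[[0,0,-3,0,1],[0,0,-8,0,1],[0,0,-12,0,1],[0,0,-12,0,1],[0,0,-12,0,1]]]'

```text
time_s: 8.25
eef_pos: [0.4455, 0.0737, 0.1619]
eef_rot: [0.002, 0.305, 0.952, 0.0]
wrist_force: [-0.5, 0.2, -1.4]
opening: 0.581
grasp_force: 62.4
```

```bash
python3 go.py 497 -313.3 160 91.2
```

```text
pos [445.5  73.7 161.9] yaw 54.5 shift cm [-26.68 -28.5    0.23] twist -36.7 q6 -1.05
```

Request:
servo_tool --motion '[[[-3,-3.2,0,-7.5,1],[-6,-6.4,0,-15,1],[-9,-9.6,0,-22.5,1],[-12,-12.8,0,-30,1],[-15,-16,0,-36.7,1]]]'

```text
time_s: 8.75
eef_pos: [0.4724, -0.1447, 0.1585]
eef_rot: [-0.001, -0.013, 1.0, 0.001]
wrist_force: [1.2, 0.7, -0.6]
opening: 0.575
grasp_force: 62.6
```

```bash
python3 go.py 498.5 -313.3 130 91.2
```

```text
pos [ 472.4 -144.7  158.5] yaw 91.5 shift cm [ -2.18 -16.92   2.82] twist 0.3 q6 -2.13
```

Request:
servo_tool --motion '[[[-0.6,-4.3,0,0,1],[-1.2,-8.6,1,0,1],[-1.8,-12.9,3,0,1],[-2.2,-16.9,3,0,1],[-2.2,-16.9,3,0,1]]]'

```text
time_s: 9.25
eef_pos: [0.4979, -0.3162, 0.1278]
eef_rot: [-0.001, -0.008, 1.0, 0.0]
wrist_force: [-0.0, 0.3, -0.8]
opening: 0.582
grasp_force: 62.7
```

Request:
servo_tool --motion '[[[0,0,0,0,1],[0,0,4,0,1],[0,0,7,0,1],[0,0,7.5,0,1],[0,0,7.5,0,1]]]'

```text
time_s: 9.75
eef_pos: [0.4983, -0.3101, 0.0542]
eef_rot: [-0.001, -0.011, 1.0, 0.001]
wrist_force: [-0.4, 0.6, 0.2]
opening: 0.576
grasp_force: 62.7
```

Request:
servo_tool --motion '[[[0,-0.2,0.4,0,1],[0,-0.2,0.7,0,1],[0,-0.2,0.8,0,1],[0,-0.2,0.9,0,1],[0,-0.2,0.9,0,1]]]'

```text
time_s: 10.25
eef_pos: [0.4992, -0.3143, 0.0466]
eef_rot: [0.0, -0.01, 1.0, -0.0]
wrist_force: [-0.5, -0.0, 0.1]
opening: 0.58
grasp_force: 62.7
```

Request:
servo_tool --motion '[[[0,0,0.1,0,1],[0,0,0.2,0,1],[0,0,0.2,0,1]]]'

```text
time_s: 10.55
eef_pos: [0.4992, -0.3144, 0.0455]
eef_rot: [0.0, -0.01, 1.0, -0.0]
wrist_force: [-3.1, 1.5, 8.3]
opening: 0.582
grasp_force: 63.7
```

Request:
servo_tool --motion '[[[0,0,0,0,0],[0,0,0,0,-0.5],[0,0,0,0,-1],[0,0,-4,0,-1],[0,0,-9,0,-1]]]'

```text
time_s: 11.05
eef_pos: [0.4972, -0.3125, 0.1321]
eef_rot: [-0.003, -0.01, 1.0, 0.002]
wrist_force: [1.0, -0.7, 0.2]
opening: 1.001
grasp_force: 0.0
```

Request:
servo_tool --motion '[[[-0.5,4.5,-4,0,-1],[-1,9,-5,0,-1],[-1.5,13.5,-5,-6,-1],[-2,18,-5,-12,-1],[-2.5,22.5,-5,-17.8,-1]]]'

```text
time_s: 11.55
eef_pos: [0.5195, -0.0869, 0.1846]
eef_rot: [0.0, -0.167, 0.986, -0.0]
wrist_force: [1.2, -0.2, 0.0]
opening: 1.002
grasp_force: 0.0
```

```bash
python3 look.py w4; python3 go.py 548.7 121.8 110 109
```

```text
11.55 [ 0.5195 -0.0869  0.1846] [ 4.000e-04 -1.667e-01  9.860e-01 -2.000e-04]
{'px': (69, 83), 'top': np.float64(58.9), 'c': (505.2, -314.6), 'size': (34.4, 52.2), 'th': 0.8, 'n': 6802, 'rgb': [178, 150, 111]}
{'px': (376, 110), 'top': np.float64(45.2), 'c': (432.2, -61.4), 'size': (26.7, 27.2), 'th': 20.4, 'n': 998, 'rgb': [133, 106, 75]}
{'px': (64, 171), 'top': np.float64(53.3), 'c': (576.9, -311.8), 'size': (50.3, 49.4), 'th': 89.3, 'n': 4176, 'rgb': [162, 132, 99]}
{'px': (258, 205), 'top': np.float64(48.0), 'c': (550.8, -134.9), 'size': (26.0, 34.4), 'th': 75.3, 'n': 1279, 'rgb': [198, 162, 115]}
{'px': (585, 212), 'top': np.float64(28.2), 'c': (453.6, 180.9), 'size': (59.3, 40.3), 'th': 56.0, 'n': 2837, 'rgb': [60, 138, 137]}
{'px': (381, 245), 'top': np.float64(33.2), 'c': (553.9, -3.6), 'size': (55.3, 52.0), 'th': 0.1, 'n': 2297, 'rgb': [206, 207, 211]}
{'px': (488, 271), 'top': np.float64(28.2), 'c': (547.6, 121.0), 'size': (56.6, 41.2), 'th': 18.9, 'n': 2184, 'rgb': [170, 173, 168]}
{'px': (4, 279), 'top': np.float64(23.8), 'c': (736.8, -376.8), 'size': (34.0, 9.2), 'th': 3.8, 'n': 265, 'rgb': [123, 122, 119]}
{'px': (392, 336), 'top': np.float64(40.4), 'c': (657.1, 48.2), 'size': (4.8, 30.7), 'th': 32.2, 'n': 762, 'rgb': [129, 106, 78]}
bench z -0.0002465967877953168
pos [519.2 -80.6 184.2] yaw 109.7 shift cm [-9.58 18.03  7.5 ] twist 0.7 q6 -2.3
```

View pics/w4.png

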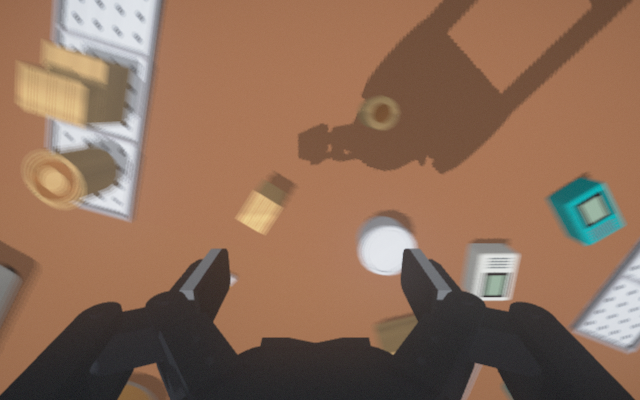

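The picture shows the notched block at (70,85) in the middle bay, upright with its top at 59 mm. The core at (65,175) is unmoved. Next is the white logger at (490,270).

Request:
servo_tool --motion '[[[-2.2,4.3,0,0.7,-1],[-4.5,8.6,0,0.7,-1],[-6.7,12.9,0,0.7,-1],[-9,17,3,0.7,-1],[-9.6,18,7,0.7,-1]]]'

```text
time_s: 12.1
eef_pos: [0.5549, 0.1162, 0.1167]
eef_rot: [0.004, -0.16, 0.987, -0.0]
wrist_force: [1.0, -0.5, 0.2]
opening: 1.002
grasp_force: 0.0
```

Request:
servo_tool --motion '[[[0,0,0,0,-1],[0,0,0,0,-1]]]'

```text
time_s: 12.3
eef_pos: [0.5511, 0.1127, 0.1135]
eef_rot: [-0.001, -0.159, 0.987, 0.0]
wrist_force: [0.7, 0.4, 0.9]
opening: 1.0
grasp_force: 0.0
```

```bash
python3 look.py w5|grep "28\.\|29\."; python3 go.py 548.7 121.8 35 109
```

```text
{'px': (455, 114), 'top': np.float64(28.4), 'c': (454.0, 181.5), 'size': (57.8, 40.0), 'th': 55.5, 'n': 5725, 'rgb': [46, 105, 104]}
{'px': (328, 211), 'top': np.float64(28.4), 'c': (548.3, 121.7), 'size': (57.6, 40.1), 'th': 19.1, 'n': 4056, 'rgb': [161, 164, 159]}
pos [552.5 112.  115.1] yaw 108.2 shift cm [0.06 1.05 8.01] twist -0.8 q6 -1.9
```

Request:
servo_tool --motion '[[[0.1,1,1,-0.8,-1],[0.1,1,5,-0.8,-1],[0.1,1,7.5,-0.8,-1],[0.1,1,8.1,-0.8,-1],[0.1,1,8.1,-0.8,0]]]'

```text
time_s: 12.85
eef_pos: [0.5478, 0.1215, 0.0335]
eef_rot: [-0.0, -0.165, 0.986, 0.0]
wrist_force: [-0.1, 0.1, -0.7]
opening: 0.86
grasp_force: 0.0
```

Request:
servo_tool --motion '[[[0,0,0,0,1],[0,0,0,0,1],[0,0,0,0,1],[0,0,0,0,1],[0,0,0,0,1]]]'

```text
time_s: 13.35
eef_pos: [0.5496, 0.1219, 0.0354]
eef_rot: [0.002, -0.166, 0.986, -0.0]
wrist_force: [-1.7, 0.0, 6.5]
opening: 0.455
grasp_force: 62.3
```

Request:
servo_tool --motion '[[[0,0,0,0,1],[0,0,-3,0,1],[0,0,-8,0,1],[0,0,-12,0,1],[0,0,-12,0,1]]]'

```text
time_s: 13.85
eef_pos: [0.5523, 0.1221, 0.1608]
eef_rot: [0.007, -0.166, 0.986, -0.001]
wrist_force: [1.4, -0.3, 0.2]
opening: 0.452
grasp_force: 61.4
```

```bash
python3 go.py 415 -315 160 91.2
```

```text
pos [552.3 122.1 160.8] yaw 109.1 shift cm [ 27.26 -36.82  -0.1 ] twist 17.9 q6 -1.9
```

Request:
servo_tool --motion '[[[2.7,-3.7,0,4,1],[5.4,-7.4,0,8,1],[8.1,-11.1,0,12,1],[10.8,-14.8,0,16,1],[13.5,-18.4,0,17.9,1]]]'

```text
time_s: 14.35
eef_pos: [0.4793, -0.0975, 0.1532]
eef_rot: [0.0, -0.009, 1.0, -0.0]
wrist_force: [1.2, -0.2, 0.1]
opening: 0.452
grasp_force: 61.4
```

```bash
python3 go.py 414.5 -315 120 91.2
```

```text
pos [479.3 -97.5 153.2] yaw 91.0 shift cm [  6.88 -21.63   3.32] twist -0.2 q6 -2.03
```

Request:
servo_tool --motion '[[[1.4,-4.4,0,0,1],[2.8,-8.8,0,0,1],[4.2,-13.2,0,0,1],[5.6,-17.6,0,0,1],[6.9,-21.6,1,0,1]]]'

```text
time_s: 14.85
eef_pos: [0.4153, -0.3162, 0.1444]
eef_rot: [0.001, -0.01, 1.0, -0.001]
wrist_force: [0.5, -0.7, 0.5]
opening: 0.454
grasp_force: 61.4
```

Request:
servo_tool --motion '[[[0,0,1,0,1],[0,0,1,0,1],[0,0,5,0,1],[0,0,8,0,1],[0,0,8,0,1]]]'

```text
time_s: 15.35
eef_pos: [0.4137, -0.3091, 0.0595]
eef_rot: [-0.003, -0.011, 1.0, 0.004]
wrist_force: [-0.1, 0.3, -0.7]
opening: 0.456
grasp_force: 61.4
```

```bash
python3 go.py 414.5 -315 40.5 91.2
```

```text
pos [ 413.7 -309.1   59.5] yaw 91.3 shift cm [-0.08 -0.6   1.9 ] twist 0.1 q6 -2.46
```

Request:
servo_tool --motion '[[[0,-0.2,0.8,0,1],[0,-0.2,1.6,0,1],[0,-0.2,2.0,0,1],[0,-0.2,2.1,0,1],[0,-0.2,2.1,0,1]]]'

```text
time_s: 15.85
eef_pos: [0.4159, -0.3156, 0.0427]
eef_rot: [0.0, -0.01, 1.0, -0.0]
wrist_force: [0.6, -0.2, -0.1]
opening: 0.451
grasp_force: 61.4
```

Request:
servo_tool --motion '[[[0,0,0.1,0,1],[0,0,0.2,0,1],[0,0,0.3,0,1],[0,0,0.3,0,1]]]'

```text
time_s: 16.25
eef_pos: [0.4156, -0.3154, 0.0392]
eef_rot: [-0.0, -0.01, 1.0, 0.0]
wrist_force: [0.7, 0.6, -0.1]
opening: 0.456
grasp_force: 61.4
```

Request:
servo_tool --motion '[[[0,0,0.1,0,1],[0,0,0.1,0,1],[0,0,0.1,0,1]]]'

```text
time_s: 16.55
eef_pos: [0.4157, -0.3156, 0.0385]
eef_rot: [0.0, -0.01, 1.0, -0.0]
wrist_force: [-1.7, 0.7, 3.3]
opening: 0.451
grasp_force: 61.7
```

Request:
servo_tool --motion '[[[0,0,0,0,0],[0,0,0,0,-0.5],[0,0,0,0,-1],[0,0,-4,0,-1],[0,0,-9,0,-1]]]'

```text
time_s: 17.05
eef_pos: [0.4141, -0.3137, 0.1266]
eef_rot: [-0.002, -0.01, 1.0, 0.003]
wrist_force: [1.4, -0.9, -0.5]
opening: 1.0
grasp_force: 0.0
```

Request:
servo_tool --motion '[[[-2.5,4,-4,0,-1],[-5,8,-6,8,-1],[-7.5,12,-6,16,-1],[-10,16,-6,24,-1],[-12.5,20,-6,32,-1]]]'

```text
time_s: 17.55
eef_pos: [0.5278, -0.1283, 0.1889]
eef_rot: [0.001, 0.257, 0.966, -0.0]
wrist_force: [1.1, -0.9, 0.0]
opening: 0.996
grasp_force: 0.0
```

```bash
python3 look.py w6; python3 go.py 659 67.3 125 34.7
```

```text
17.55 [ 0.5278 -0.1283  0.1889] [ 7.000e-04  2.573e-01  9.663e-01 -2.000e-04]
{'px': (329, 57), 'top': np.float64(45.3), 'c': (433.1, -61.2), 'size': (27.1, 27.0), 'th': 82.9, 'n': 1078, 'rgb': [124, 98, 69]}
{'px': (446, 146), 'top': np.float64(33.3), 'c': (554.3, -1.4), 'size': (55.3, 55.0), 'th': 42.6, 'n': 3085, 'rgb': [203, 205, 210]}
{'px': (96, 181), 'top': np.float64(31.3), 'c': (415.8, -315.4), 'size': (58.3, 41.6), 'th': 1.9, 'n': 3042, 'rgb': [170, 173, 169]}
{'px': (555, 204), 'top': np.float64(47.8), 'c': (658.9, 66.9), 'size': (28.4, 59.9), 'th': 34.9, 'n': 3431, 'rgb': [157, 130, 92]}
{'px': (321, 212), 'top': np.float64(48.0), 'c': (551.2, -134.7), 'size': (26.1, 34.7), 'th': 75.2, 'n': 1200, 'rgb': [192, 157, 112]}
{'px': (143, 253), 'top': np.float64(58.7), 'c': (505.6, -314.2), 'size': (34.1, 51.8), 'th': 0.9, 'n': 3945, 'rgb': [176, 147, 108]}
bench z -0.0003734160737624559
pos [ 530.1 -122.7  188.8] yaw 59.7 shift cm [-1.52 22.88  6.48] twist 25.0 q6 -1.49
```

The logger stands flat in the last bay of tray3, with its top at 31 mm. Next is the long block.

Request:
servo_tool --motion '[[[-0.3,4.6,0,6,-1],[-0.6,9.2,0,12,-1],[-0.9,13.8,0,18,-1],[-1.2,18.4,2,25,-1],[-1.5,22.8,5,25,-1]]]'

```text
time_s: 18.1
eef_pos: [0.653, 0.0605, 0.1416]
eef_rot: [0.002, 0.459, 0.889, 0.001]
wrist_force: [1.1, -1.0, -0.4]
opening: 0.998
grasp_force: 0.0
```

Request:
servo_tool --motion '[[[0,0,1,0,-1],[0,0,1,0,-1],[0,0,1,0,-1]]]'

```text
time_s: 18.4
eef_pos: [0.6503, 0.058, 0.1303]
eef_rot: [-0.0, 0.458, 0.889, -0.0]
wrist_force: [1.3, -0.3, 0.4]
opening: 1.001
grasp_force: 0.0
```

```bash
python3 look.py w7|grep "47\.\|48\."; python3 go.py 659 67 40 34.8
```

```text
{'px': (513, 20), 'top': np.float64(28.1), 'c': (680.1, 247.8), 'size': (40.3, 35.4), 'th': 6.2, 'n': 3019, 'rgb': [34, 138, 142]}
{'px': (333, 206), 'top': np.float64(48.1), 'c': (659.6, 67.1), 'size': (26.0, 60.2), 'th': 34.8, 'n': 3081, 'rgb': [201, 169, 120]}
{'px': (96, 303), 'top': np.float64(47.5), 'c': (538.4, -130.6), 'size': (27.4, 6.4), 'th': 76.5, 'n': 824, 'rgb': [140, 116, 83]}
pos [650.8  57.6 131.3] yaw 35.5 shift cm [0.3  1.21 9.13] twist 0.7 q6 -0.71
```

Request:
servo_tool --motion '[[[0.3,1.2,2,0.7,-1],[0.3,1.2,6,0.7,-1],[0.3,1.2,8.5,0.7,-1],[0.3,1.2,9.1,0.7,-1],[0.3,1.2,9.1,0.7,0]]]'

```text
time_s: 18.95
eef_pos: [0.6586, 0.0671, 0.0397]
eef_rot: [-0.0, 0.464, 0.886, -0.0]
wrist_force: [0.3, -0.4, -0.4]
opening: 0.858
grasp_force: 0.0
```

Request:
servo_tool --motion '[[[0,0,0,0,1],[0,0,0,0,1],[0,0,0,0,1],[0,0,0,0,1],[0,0,0,0,1]]]'

```text
time_s: 19.45
eef_pos: [0.6599, 0.0681, 0.0411]
eef_rot: [0.001, 0.463, 0.886, 0.001]
wrist_force: [-1.4, 0.6, 6.5]
opening: 0.296
grasp_force: 60.2
```

Request:
servo_tool --motion '[[[0,0,0,0,1],[0,0,0,0,1],[0,0,0,0,1]]]'

```text
time_s: 19.75
eef_pos: [0.66, 0.0681, 0.0411]
eef_rot: [0.001, 0.463, 0.886, 0.001]
wrist_force: [0.0, 0.2, 6.1]
opening: 0.293
grasp_force: 60.2
```

Request:
servo_tool --motion '[[[0,0,-3,0,1],[0,0,-8,0,1],[0,0,-11,0,1],[4,0.8,-11,-7,1],[8,1.6,-11,-14,1]]]'

```text
time_s: 20.25
eef_pos: [0.6271, 0.1429, 0.1514]
eef_rot: [0.002, 0.351, 0.936, 0.001]
wrist_force: [1.2, 0.4, -1.2]
opening: 0.296
grasp_force: 59.2
```

```bash
python3 go.py 551 311.5 130 86
```

```text
pos [627.1 142.9 151.4] yaw 48.9 shift cm [16.81  7.71  2.11] twist -37.1 q6 -0.81
```

Request:
servo_tool --motion '[[[3.5,1.6,0,-7.5,1],[7,3.2,0,-15,1],[10.5,4.8,0,-22.5,1],[14,6.4,0,-30,1],[16.8,7.7,0,-37.1,1]]]'

```text
time_s: 20.75
eef_pos: [0.549, 0.3136, 0.1493]
eef_rot: [-0.0, 0.033, 0.999, 0.0]
wrist_force: [-0.8, -0.1, -1.1]
opening: 0.295
grasp_force: 59.2
```

Request:
servo_tool --motion '[[[0,0,2,0,1],[0,0,5,0,1],[0,0,5,0,1],[0,0,5,0,1]]]'

```text
time_s: 21.15
eef_pos: [0.5499, 0.3114, 0.099]
eef_rot: [-0.001, 0.036, 0.999, -0.0]
wrist_force: [0.2, 0.2, -0.7]
opening: 0.297
grasp_force: 59.2
```

```bash
python3 look.py w8|grep -v bench; python3 go.py 551 311.5 47 86
```

```text
21.15 [0.5499 0.3114 0.099 ] [-8.000e-04  3.570e-02  9.994e-01 -3.000e-04]
{'px': (99, 87), 'top': np.float64(28.5), 'c': (454.3, 182.3), 'size': (59.2, 40.8), 'th': 55.7, 'n': 7482, 'rgb': [71, 138, 136]}
{'px': (315, 201), 'top': np.float64(87.7), 'c': (520.0, 312.9), 'size': (25.5, 1.0), 'th': 85.8, 'n': 918, 'rgb': [133, 115, 93]}
{'px': (274, 246), 'top': np.float64(89.0), 'c': (539.3, 291.1), 'size': (3.1, 12.0), 'th': 27.3, 'n': 193, 'rgb': [101, 98, 99]}
{'px': (357, 247), 'top': np.float64(89.2), 'c': (542.2, 331.8), 'size': (12.2, 3.1), 'th': 57.3, 'n': 195, 'rgb': [104, 103, 104]}
pos [550.9 311.6 100.2] yaw 85.9 shift cm [-0.   -0.01  5.32] twist -0.1 q6 -1.17
```

View pics/w8.png

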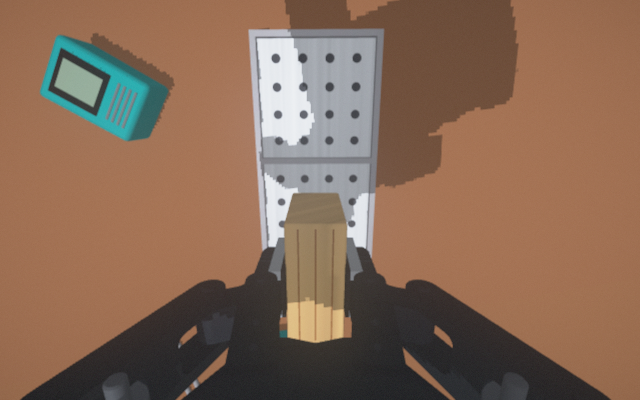

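The picture shows the held long block centred over the near bay of tray2. The divider is at row 160, clear of the block's front end. Lowering.

Request:
servo_tool --motion '[[[0,0,2.5,0,1],[0,0,4.5,0,1],[0,0,5.1,0,1],[0,0,5.3,0,1],[0,0,5.3,0,1]]]'

```text
time_s: 21.7
eef_pos: [0.5514, 0.3118, 0.0475]
eef_rot: [0.001, 0.036, 0.999, 0.0]
wrist_force: [0.5, -0.2, -0.8]
opening: 0.294
grasp_force: 59.2
```

Request:
servo_tool --motion '[[[0,0,0.1,0,1],[0,0,0.2,0,1],[0,0,0.2,0,1]]]'

```text
time_s: 22.0
eef_pos: [0.5507, 0.3117, 0.0447]
eef_rot: [0.0, 0.036, 0.999, 0.0]
wrist_force: [-0.4, -0.9, -0.8]
opening: 0.297
grasp_force: 59.2
```

Request:
servo_tool --motion '[[[0,0,0.1,0,1],[0,0,0.1,0,1],[0,0,0.1,0,1]]]'

```text
time_s: 22.3
eef_pos: [0.5507, 0.3118, 0.0441]
eef_rot: [0.0, 0.036, 0.999, 0.0]
wrist_force: [-2.1, -0.7, 4.7]
opening: 0.295
grasp_force: 60.0
```

Request:
servo_tool --motion '[[[0,0,0,0,0],[0,0,0,0,-0.5],[0,0,0,0,-1],[0,0,-5,0,-1],[0,0,-10,0,-1]]]'

```text
time_s: 22.8
eef_pos: [0.5486, 0.3109, 0.1415]
eef_rot: [-0.003, 0.036, 0.999, -0.001]
wrist_force: [0.7, 0.5, -0.2]
opening: 0.999
grasp_force: 0.0
```

Request:
servo_tool --motion '[[[-0.4,-4.5,-2,0,-1],[-0.8,-9,-3,0,-1],[-1.2,-13.5,-3,0,-1],[-1.6,-18,-3,0,-1],[-2,-22.5,-3,0,-1]]]'

```text
time_s: 23.3
eef_pos: [0.5541, 0.0841, 0.1734]
eef_rot: [0.0, 0.036, 0.999, -0.0]
wrist_force: [0.4, -0.5, -0.1]
opening: 0.998
grasp_force: 0.0
```

Request:
servo_tool --motion '[[[-0.3,-4.5,0,0,-1],[-0.5,-8.7,3,0,-1],[-0.5,-8.7,5,0,-1],[-0.5,-8.7,5,0,-1]]]'

```text
time_s: 23.7
eef_pos: [0.5507, -0.0024, 0.1202]
eef_rot: [-0.003, 0.037, 0.999, 0.001]
wrist_force: [-0.5, -0.1, -0.1]
opening: 0.999
grasp_force: 0.0
```

```bash
python3 look.py w9; python3 go.py 554.4 -1.2 36 86
```

```text
23.7 [ 0.5507 -0.0024  0.1202] [-3.000e-03  3.720e-02  9.993e-01  6.000e-04]
{'px': (576, 53), 'top': np.float64(28.4), 'c': (454.1, 181.4), 'size': (59.1, 40.8), 'th': 55.2, 'n': 7103, 'rgb': [50, 137, 137]}
{'px': (209, 45), 'top': np.float64(45.2), 'c': (433.0, -60.9), 'size': (27.6, 27.3), 'th': 82.4, 'n': 2460, 'rgb': [180, 145, 100]}
{'px': (317, 216), 'top': np.float64(33.3), 'c': (554.1, -1.4), 'size': (55.1, 55.7), 'th': 80.3, 'n': 4253, 'rgb': [220, 222, 226]}
{'px': (140, 227), 'top': np.float64(47.9), 'c': (551.1, -134.3), 'size': (26.8, 34.6), 'th': 75.3, 'n': 3163, 'rgb': [175, 146, 104]}
{'px': (610, 325), 'top': np.float64(28.1), 'c': (679.5, 250.1), 'size': (42.5, 41.1), 'th': 7.8, 'n': 2802, 'rgb': [50, 127, 128]}
bench z -0.0003633059891990642
pos [551.8  -1.5 121.9] yaw 85.8 shift cm [-0.29  0.05  8.59] twist -0.2 q6 -1.72
```

Request:
servo_tool --motion '[[[-0.1,0,2,0,-1],[-0.1,0,6,0,-1],[-0.1,0,8.2,0,-1],[-0.1,0,8.7,0,-1],[-0.1,0,8.7,0,0]]]'

```text
time_s: 24.25
eef_pos: [0.5544, -0.0006, 0.0367]
eef_rot: [-0.0, 0.035, 0.999, 0.0]
wrist_force: [0.4, 0.1, 1.0]
opening: 0.857
grasp_force: 0.0
```

Request:
servo_tool --motion '[[[0,0,0,0,1],[0,0,0,0,1],[0,0,0,0,1],[0,0,0,0,1],[0,0,0,0,1]]]'

```text
time_s: 24.75
eef_pos: [0.5561, -0.0015, 0.0387]
eef_rot: [0.002, 0.036, 0.999, -0.0]
wrist_force: [0.4, 1.6, 7.4]
opening: 0.626
grasp_force: 63.6
```

Request:
servo_tool --motion '[[[0,0,0,0,1],[0,0,-3,0,1],[0,0,-8,0,1],[0,0,-12,0,1],[0,0,-12,0,1]]]'

```text
time_s: 25.25
eef_pos: [0.5587, -0.0023, 0.1641]
eef_rot: [0.007, 0.036, 0.999, -0.001]
wrist_force: [0.3, 0.0, -0.0]
opening: 0.628
grasp_force: 63.4
```

```bash
python3 go.py 469.5 316 140 86
```

```text
pos [558.7  -2.3 164.1] yaw 85.9 shift cm [11.19 31.12  2.2 ] twist -0.1 q6 -1.72
```

Request:
servo_tool --motion '[[[1.5,4.5,0,0,1],[3.1,9,0,0,1],[4.7,13.4,0,0,1],[6.2,17.8,0,0,1],[7.8,22.2,0,0,1]]]'

```text
time_s: 25.75
eef_pos: [0.4914, 0.2272, 0.1564]
eef_rot: [0.0, 0.036, 0.999, 0.0]
wrist_force: [0.8, 0.0, -0.0]
opening: 0.632
grasp_force: 63.4
```

Request:
servo_tool --motion '[[[1.6,4.5,0,0,1],[3.1,8.9,0,0,1],[3.1,8.9,3,0,1],[3.1,8.9,6,0,1],[3.1,8.9,6,0,1]]]'

```text
time_s: 26.25
eef_pos: [0.4639, 0.3157, 0.0921]
eef_rot: [-0.004, 0.035, 0.999, -0.002]
wrist_force: [-0.9, 0.1, -1.3]
opening: 0.636
grasp_force: 63.5
```

```bash
python3 go.py 469.5 316 44 86
```

```text
pos [463.9 315.7  92.1] yaw 86.0 shift cm [-0.59  0.09  4.81] twist -0.0 q6 -1.11
```

Request:
servo_tool --motion '[[[-0.3,0,1,0,1],[-0.3,0,3.5,0,1],[-0.3,0,4.8,0,1],[-0.3,0,5.2,0,1],[-0.3,0,5.2,0,1]]]'

```text
time_s: 26.75
eef_pos: [0.4707, 0.3161, 0.0443]
eef_rot: [-0.0, 0.036, 0.999, -0.0]
wrist_force: [0.8, 0.1, -0.4]
opening: 0.629
grasp_force: 63.5
```

Request:
servo_tool --motion '[[[0,0,0.1,0,1],[0,0,0.1,0,1]]]'

```text
time_s: 26.95
eef_pos: [0.4712, 0.3166, 0.0441]
eef_rot: [0.001, 0.036, 0.999, 0.0]
wrist_force: [0.1, 0.5, -0.8]
opening: 0.637
grasp_force: 63.5
```

Contact should come near 41.7 mm.

Request:
servo_tool --motion '[[[0,0,0.1,0,1],[0,0,0.2,0,1],[0,0,0.2,0,1],[0,0,0.2,0,1]]]'

```text
time_s: 27.35
eef_pos: [0.4708, 0.3165, 0.0417]
eef_rot: [0.0, 0.036, 0.999, 0.0]
wrist_force: [-1.1, 0.3, 4.3]
opening: 0.634
grasp_force: 63.8
```

Request:
servo_tool --motion '[[[0,0,0,0,0],[0,0,0,0,-0.5],[0,0,0,0,-1],[0,0,-5,0,-1],[0,0,-10,0,-1]]]'

```text
time_s: 27.85
eef_pos: [0.4687, 0.3155, 0.1396]
eef_rot: [-0.003, 0.036, 0.999, -0.001]
wrist_force: [1.8, 0.1, 0.7]
opening: 1.002
grasp_force: 0.0
```

Request:
servo_tool --motion '[[[0,-3,-4,0,-1],[1,-7,-8,0,-1],[3,-10,-12,0,-1],[5,-14,-14,0,-1],[5,-14,-14,0,-1]]]'

```text
time_s: 28.35
eef_pos: [0.4104, 0.1783, 0.2843]
eef_rot: [0.003, 0.037, 0.999, 0.0]
wrist_force: [0.3, 0.6, -0.8]
opening: 0.994
grasp_force: 0.0
```

Request:
servo_tool --motion '[[[0,0,0,0,-1],[0,0,0,0,-1],[0,0,0,0,-1]]]'

```text
time_s: 28.65
eef_pos: [0.4105, 0.1809, 0.2798]
eef_rot: [-0.001, 0.035, 0.999, -0.0]
wrist_force: [0.7, 0.4, -0.4]
opening: 1.0
grasp_force: 0.0
```

```bash
python3 - <<'E'
from h import *
from bench import ctrl
import look
o,w=look.look("wend")
a=[]
for n in("scene","side"):
    c=ctrl.camera(n); print(n)
    for t in things(c): print(t["px"],t["top"],t["c"],t["size"],t["th"])
    a.append(c["pixels"][60:360,120:520])
cv2.imwrite("pics/end.png",cv2.resize(np.hstack(a),(800,300))[:,:,::-1])
E
```

```text
28.65 [0.4105 0.1809 0.2798] [-1.200e-03  3.540e-02  9.994e-01 -1.000e-04]
{'px': (517, 17), 'top': np.float64(14.2), 'c': (254.1, 428.2), 'size': (104.9, 46.6), 'th': 87.2, 'n': 2716, 'rgb': [44, 88, 149]}
{'px': (319, 201), 'top': np.float64(28.6), 'c': (453.6, 182.5), 'size': (58.3, 40.0), 'th': 55.6, 'n': 1334, 'rgb': [89, 154, 151]}
{'px': (420, 207), 'top': np.float64(36.2), 'c': (468.7, 315.9), 'size': (55.4, 55.0), 'th': 40.0, 'n': 1539, 'rgb': [207, 211, 216]}
{'px': (133, 201), 'top': np.float64(45.0), 'c': (432.5, -60.3), 'size': (27.0, 27.4), 'th': 15.2, 'n': 677, 'rgb': [158, 125, 88]}
{'px': (419, 246), 'top': np.float64(50.4), 'c': (526.1, 319.3), 'size': (14.0, 11.6), 'th': 87.8, 'n': 289, 'rgb': [151, 131, 105]}
{'px': (112, 276), 'top': np.float64(43.7), 'c': (541.2, -118.2), 'size': (1.8, 7.3), 'th': 89.7, 'n': 78, 'rgb': [119, 98, 71]}
{'px': (381, 333), 'top': np.float64(28.5), 'c': (678.4, 260.6), 'size': (41.7, 57.7), 'th': 4.9, 'n': 864, 'rgb': [70, 129, 127]}
bench z -0.00040600445088539994
scene
(464, 104) 14.7 (260.2, 445.1) (17.8, 45.6) 13.3
(205, 161) 32.
[... 224 characters left out ...]
8) 89.1
(272, 196) 48.0 (553.4, -134.0) (26.1, 35.8) 76.2
(201, 209) 53.7 (581.2, -310.9) (47.9, 48.0) 8.7
(436, 231) 28.4 (682.1, 260.5) (40.6, 57.4) 4.9
(158, 278) 65.3 (758.8, -388.0) (24.3, 78.0) 89.2
side
(288, 99) 63.1 (757.7, -385.9) (28.1, 82.6) 89.8
(343, 124) 53.6 (577.5, -310.3) (45.9, 50.5) 12.0
(370, 125) 59.6 (506.7, -313.7) (32.5, 52.6) 1.3
(415, 137) 31.6 (394.7, -314.0) (39.5, 15.4) 89.1
(337, 167) 48.5 (551.2, -133.0) (27.6, 34.6) 74.9
(143, 283) 31.1 (798.1, 258.0) (42.0, 4.2) 86.4
(349, 293) 29.2 (454.6, 183.6) (57.9, 40.1) 55.6
(205, 302) 29.3 (679.1, 261.2) (40.3, 59.0) 4.1
(266, 344) 51.7 (551.2, 311.8) (27.0, 60.3) 85.7
(319, 363) 37.2 (470.1, 316.8) (55.4, 55.7) 51.0
```

View pics/end.png

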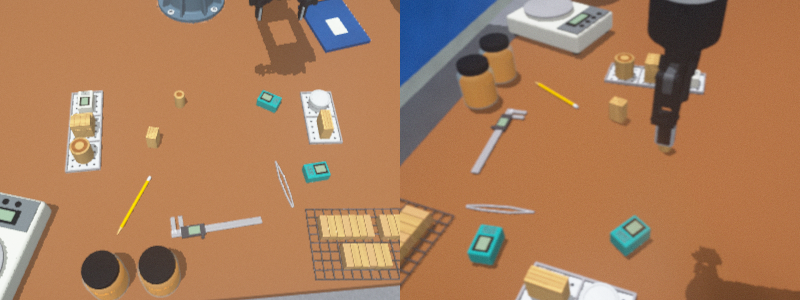

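The picture shows tray3 (left) holding the logger, notched block and core, and tray2 (right) holding the tin and long block. All five tops stand 3 mm higher than they did on the bench. The thin core and short block have not moved. Handing in.

```bash
python3 -c "
from bench import ctrl
print(ctrl.hand_in())"
```

```text
the job is handed in; nothing more can be done
None
```

The job is handed in: the thick core, notched block and logger are in tray3 and the long block and tin in tray2, one per bay, upright and flat on the floor; the thin core and short block were not moved (about 29 s of the 123 s used).

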